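# Unlock the carry caddy and set the table block in its stand

### The arm

A 6-joint arm with a two-finger parallel gripper is mounted at the origin on a cart in front of the work surface, level with it; the furniture and walls round the work are solid. World frame = base frame: x ahead of the robot, y to its left, z up, the work surface at z = 0. Lengths are in m, angles in rad, forces in N, time in s.
With the tool pointing down it reaches from about 0.375 to 0.9 m from the base axis. Payload 3.1 kg.
Tool frame: the origin (TCP) lies between the finger pads; the fingertips stand 8 mm ahead of it and the grasp point (between the pads) lies 11 mm behind it; z points along the fingers, y is the line along which they close (so a half turn about z gives the same grasp; the last joint's range is limited). The gripper opens to 85 mm and grips with 20 to 120 N. Pads are 22 mm wide; open, the fingers measure 114 mm over their backs; the gripper's body (76 mm by 85 mm) begins 54 mm behind the grasp point. The pads swing forward as they close: fully open they stand 13 mm farther back than shut.
Start: joints at [-1.48, 0.527, 1.433, -0, 1.181, -0.178], TCP at [0.166, -0.603, 0.239] pointing down, gripper open.
Joint ranges: [-3.08, 3.08], [-0.75, 2.2], [0.22, 2.44], [-1.43, 4.57], [0, 2.65], [-2.85, 2.85]. Speed limits (rad/s): [2.79, 2.79, 3.14, 3.14, 3.14, 3.14].

### API

Orientations are given as a unit quaternion [x, y, z, w].
In Python, from station import readout, cams, sign_off gives the robot as it stands.
- The arm moves only by the tool send_rows, never from a script. Its argument "commands" is text: rows parted by semicolons, each of 5 numbers parted by spaces: the finger opening in mm, from 0 to 85.4, then the shift along the tool's x, y, z each as a share of 0.02 m, from -1 to 1, then the turn about the tool's z as a share of 4 degrees, from -1 to 1. In form: grip dx dy dz spin; .... A call has 1 to 20 rows; each row shifts and turns the commanded pose from where the row before left it, along the tool's axes as they then stand; what a row does not reach is not made up. A row lasts 1/12 s, in which the tool goes at most 41.7 mm and 7.16 degrees, less where a joint would pass 70% of its speed; a pose out of reach is approached as far as the arm can. A call with a number of a shift or a turn outside -1 to 1 is refused whole. A call with a gripper value outside its range is refused whole. The fingers move at their own pace and stop on an object; "grip_force" is the grip in N (left out, the last holds). Time passes only in rows, so rows that do not move let the fingers close. It gives the time, the measured TCP pose, the force, the opening and the grip force at its end, in the units of the state.
- readout.sense(): the state, without advancing time (a new reading comes with each control period).
- cams.snapshot(name): name is "side" or "top" or "wrist"; returns a dict with "pixels" (400x640x3 uint8, red, green, blue), "intrinsics" (3x3 intrinsics, pixels), "eye" and "rotation" of the camera in the world. Camera axes: x right, y down, z forward; pixel columns grow to the right and rows downward; lengths in m; the calibration is good to about 2 mm. A picture is of the moment at which its call begins. There is no depth.
- sign_off(): hands the job in; it is judged then, once.
The state is a dict: "t": time; "q": joint angles; "qd": joint speeds; "tau": joint torques, N m; "tcp_pos": TCP position; "tool_rot": TCP orientation; "force": force on the tool from outside, world axes, zero at the start; "ft_torque": the same for the moment, N m; "finger_gap": opening from 0.0 (shut) to 1.0 (fully open); "gripper_force": force on a finger pad.
Only numpy, scipy, OpenCV 4.12 (cv2) and the standard library are available. Lean on these libraries where they do the work, as an engineer would, in place of code of your own. Each camera call takes 0.05 s, during which the arm holds its last target. There are 200 camera calls.

### The job

Draw the brass keeper on the wooden carry caddy fully back, then swing the steel hold-down bar well clear of the oak table block. Lift the block out and stand it upright on the bare worktop, letting go of it there; then take it by its two broad faces and stand it upright and fully down, squarely between the two cheeks of the stand, broad face to the front. Leave the keeper drawn and the bar open, and do not disturb the pitchers, the tamper or the shaker.

Things in the scene. Friction and masses are not known exactly. Their poses are not given: they have to be found in the camera images.
- caddy: Fixed wooden caddy. Origin on the worktop under the centre of its pocket; x points from its front (keeper end) to its back (bar pivot), y to its left, z up. Foot plate 10 mm thick, x -115 to +55 mm, y +-50 mm. In front a wooden pillar (x -112 to -44, y +-17, top z 83 mm) carries the keeper; behind, the bar's pivot post, 19 mm thick, at x = +37 mm.
- pocket (a point): Centre of the pocket's floor, 10 mm above the worktop; axes as the caddy's. The pocket is open at both y sides; two dividers 5 mm thick and 34 mm long in y stand before and behind the block (x = +-14.2 to +-19.2 mm), tops 80 mm above the worktop.
- keeper (a joint): Brass fork slide on the pillar. 0 = fully in: its two tines straddle the bar's tip and block it. Grows as it is drawn toward the caddy's -x, stop at 0.032 m. Starts between 0 and 0.005 m, frees the bar from about 0.016 m, needs about 2 N, stays where it is left.
- keeper_knob (a point): Middle (mid-height) of the keeper's black upright knob, 18 mm across, 26 mm high, 110 mm above the worktop; the brass beneath the knob is at z = 97.5 mm. It moves with the keeper.
- bar (a joint): Steel hold-down bar, 14 mm wide, across the pocket at z = 87 to 97 mm, 5 mm above the block, on an upright hinge. 0 = closed (points from hinge along caddy's -x); grows as its free end swings toward the caddy's +y (clockwise from above), stop at 1.9 rad. Tip 89 mm from the hinge. About 1 N at the knob turns it; stays where it is left.
- bar_knob (a point): Middle (mid-height) of the red upright knob on the bar, 18 mm across, 26 mm high, 110 mm above the worktop, 65 mm from the hinge; 40 mm behind the black knob when all is closed. The bar's top beneath it is at z = 97 mm. It moves with the bar.
- bar_hinge (a point): Point on the bar's upright hinge axis, 92 mm above the worktop, at x = +37 mm, y = 0 of the caddy.
- marker_block: Loose oak block, 40 mm wide, 22 mm thick, 72 mm tall, 53 to 98 g. Origin at the centre of its underside; its x and y axes stand 20 degrees askew to its faces, so use block_foot for its direction.
- block_foot (a point): Centre of the block's underside. x is square to the two broad faces (22 mm apart), y along its width (40 mm), z up. Starts in the pocket, axes along the caddy's within 3 degrees, underside 10 mm above the worktop; there the dividers cover the broad faces and only the narrow faces (40 mm apart) can be gripped.
- stand: Fixed stand: dark wooden foot 80 x 90 mm, 10 mm thick; two dark steel cheeks, 8 mm thick, 24 mm long in x, tops at z = 88 mm, inner faces at y = +-22.5 mm. Origin on the worktop under its centre; x to its back, y to its left. The block stands on the foot between them (underside z = 10 mm), width along y, centred in x; the cheeks cover its narrow faces.
- milk_pitcher: Bystander: steel milk pitcher, 66x91x98 mm; origin at the centre of its underside. Leave it alone.
- small_pitcher: Bystander: small steel pitcher, 67x60x76 mm; origin at the centre of its underside. Leave it alone.
- cocoa_shaker: Bystander: glass shaker with grey dome cap, 44x44x90 mm; origin at the centre of its underside. Leave it alone.
- tamper: Bystander: tamper with walnut handle, 58x58x83 mm; origin at the centre of its underside. Leave it alone.

How it is judged:
By the outcome, as a careful person would: the job done as asked, in the order asked, and still so for the second after the job is handed in, with the robot touching nothing.
It also fails if it takes over 72 s, if anything falls off the work surface, if the arm or the gripper's body presses on something with over 40 N, if the wrist force passes 120 N, or if a joint passes its speed limit or range.

## Working session

There is one attempt and no reset: what is moved stays moved. The work goes in short steps, Python scripts to look and compute and a tool call to move; the robot and the scene stay as the last step left them, time stands still between calls to the robot, and variables do not carry over. Pictures are saved under pics/ and viewed, at most 12 in all, crops included, and the job is handed in when it is done.

Besides the shell and the picture viewer there is one more tool, called after ">>>" as a command line: name --argument value ..., lists and objects as JSON in quotes. send_rows: Moves the arm, as the interface text tells. Its arguments: {"type":"object","properties":{"commands":{"type":"string"},"grip_force":{"type":"number"}},"required":["commands"]}

```bash
ls; mkdir -p pics
cat > h.py <<'E'
import numpy as np,cv2
from scipy.spatial.transform import Rotation as R
from station import readout,cams,sign_off
def snap(n,f=None):
    s=cams.snapshot(n)
    if f: cv2.imwrite('pics/'+f,cv2.cvtColor(s['pixels'],cv2.COLOR_RGB2BGR))
    return s
def ray(s,u,v,z):
    d=np.array(s['rotation'])@np.linalg.inv(s['intrinsics'])@np.array([u,v,1.]);e=np.array(s['eye'])
    return e+d*(z-e[2])/d[2]
def proj(s,p):
    c=np.array(s['rotation']).T@(np.array(p)-s['eye']);c=np.array(s['intrinsics'])@c
    return c[:2]/c[2]
E
python3 - <<'E'
from h import *
for n in('top','side'):
    s=snap(n,n+'0.png');print(n,s['eye'],s['rotation'],s['intrinsics'])
print(readout.sense())
E
```

```text
pics
top [ 0.0828144  -0.30134054  1.27029389] [ 0.83997003 -0.50952976  0.09441599 -0.16098255] [[436.85814231   0.         322.21925815]
 [  0.         436.85814231 193.10930128]
 [  0.           0.           1.        ]]
side [0.46893025 0.77353982 0.69421129] [-0.00172081  0.88244439 -0.47017254  0.01505698] [[420.83236677   0.         323.69099818]
 [  0.         420.83236677 205.95874548]
 [  0.           0.           1.        ]]
{'t': 0.1, 'q': array([-1.48051693e+00,  5.28368269e-01,  1.43376723e+00,  4.64514831e-06,
        1.18140838e+00, -1.78475331e-01]), 'qd': array([ 3.69179823e-04, -1.89533259e-03, -2.99343956e-03,  3.27470170e-04,
       -8.73718677e-05,  6.51269025e-04]), 'tau': array([ 1.08787028e-04, -4.43303311e+01, -1.78585786e+01, -1.60500485e-04,
        3.86907341e-03,  5.98766221e-06]), 'tcp_pos': array([ 0.1659441 , -0.60191868,  0.2384367 ]), 'tool_rot': array([ 9.90984587e-01,  1.33972374e-01,  4.51542990e-05, -9.74568301e-04]), 'force': array([0.20978195, 0.30292532, 0.66020368]), 'ft_torque': array([ 0.01811777, -0.02023778, -0.00112697]), 'gripper_force': 0.0, 'finger_gap': 1.003578669450909}
```

Rotation is a quaternion.

```bash
sed -i "s/    if f: /    s['rotation']=R.from_quat(s['rotation']).as_matrix()\n    if f: /" h.py
```

```text
(no output)
```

View pics/top0.png

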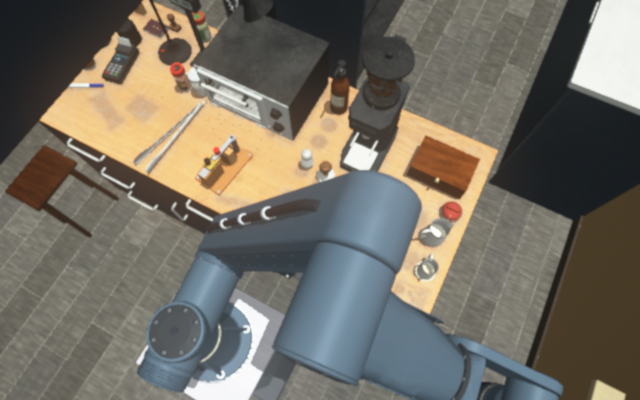

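View pics/side0.png

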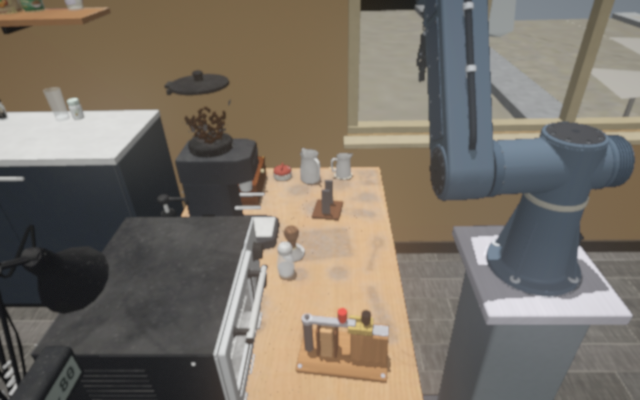

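The top view shows the caddy near (222,165), with the red knob at about (215,150). The stand is hidden under the arm. The side view shows the red knob at (342,316), the black knob at (366,318) and the stand at (328,205). The pitchers stand behind the stand; the tamper is at (292,237) and the shaker at (286,262).

Run:
```python
from h import *
s=snap('side');t=snap('top')
print('red',ray(s,342,315,.11),'black',ray(s,366,317.5,.11))
print('top guess',proj(t,ray(s,342,315,.11)),proj(t,ray(s,366,317.5,.11)))
print('foot corners caddy',[ray(s,u,v,.01).round(3) for u,v in((298,368),(387,377),(388,355),(303,350))])
print('stand foot',[ray(s,u,v,.01).round(3) for u,v in((313,217),(341,218),(342,203),(317,202))])
print('stand tops',[ray(s,u,v,.088).round(3) for u,v in((327,181),(330,182))])
print('tamper,shaker',ray(s,293,257,0),ray(s,286,276,0))
a=cv2.resize(cv2.cvtColor(t['pixels'][115:205,170:270],4),None,fx=4,fy=4,interpolation=2)
b=cv2.resize(cv2.cvtColor(s['pixels'][295:385,290:395],4),None,fx=4,fy=4,interpolation=2)
c=cv2.resize(cv2.cvtColor(s['pixels'][165:285,265:355],4),None,fx=4,fy=4,interpolation=2)
im=np.zeros((480,800,3),np.uint8);im[:360,:400]=a;im[:360,400:]=b[:,:400]
cv2.imwrite('pics/c1.png',im)
cv2.imwrite('pics/c2.png',c)
```

```text
red [0.45955538 0.2554739  0.11      ] black [0.41697976 0.26144211 0.11      ]
top guess [216.93427597 151.23074926] [207.39737963 161.89351087]
foot corners caddy [array([0.542, 0.294, 0.01 ]), array([0.379, 0.312, 0.01 ]), array([0.372, 0.266, 0.01 ]), array([0.535, 0.254, 0.01 ])]
stand foot [array([ 0.533, -0.19 ,  0.01 ]), array([ 0.454, -0.184,  0.01 ]), array([ 0.45 , -0.259,  0.01 ]), array([ 0.524, -0.266,  0.01 ])]
stand tops [array([ 0.492, -0.255,  0.088]), array([ 0.484, -0.25 ,  0.088])]
tamper,shaker [ 0.57729215 -0.0313029   0.        ] [0.58865167 0.03721605 0.        ]
```

View pics/c1.png

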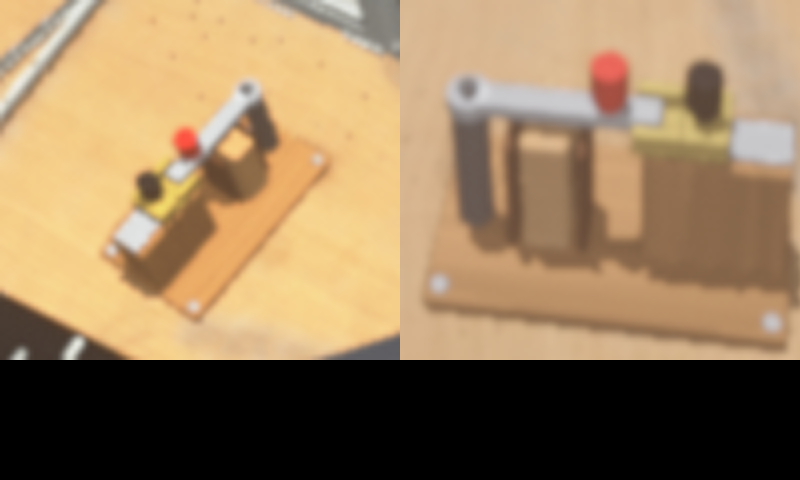

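View pics/c2.png

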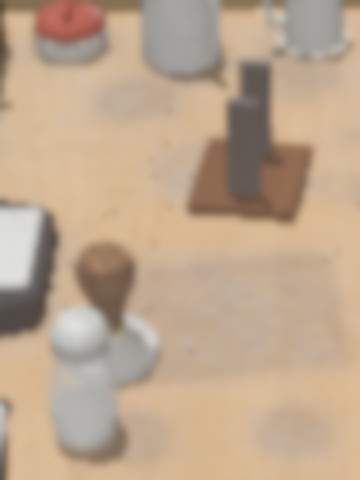

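The stand is at about (0.49,-0.225), the caddy's bar knob at about (0.46,0.255), and the caddy's yaw is about -7°. I'll move over the stand first and look at it with the wrist camera.

>>> send_rows --commands "85 .95 -.88 0 0;85 .95 -.88 0 0;85 .95 -.88 0 0;85 .95 -.88 0 0;85 .95 -.88 0 0;85 .95 -.88 0 0;85 .95 -.88 0 0;85 .95 -.88 0 0;85 .95 -.88 0 0;85 .95 -.88 0 0;85 .95 -.88 0 0;85 .95 -.88 0 0;85 .95 -.88 0 0;85 .95 -.88 0 0;85 .95 -.88 0 0;85 .95 -.88 0 0;85 .95 -.88 0 0;85 0 0 0 0;85 0 0 0 0"

```text
t: 1.78
tcp_pos: [0.3983, -0.2273, 0.2393]
tool_rot: [0.991, 0.136, -0.0, 0.0]
force: [-0.4, -0.2, -0.2]
finger_gap: 0.996
gripper_force: 0.0
```

Run:
```python
from h import *
st=readout.sense();print(st['t'],st['tcp_pos'],st['q'])
w=snap('wrist','w1.png');print(w['eye'],w['rotation'])
for p in((.49,-.225,.01),(.49,-.225,.088)):print(proj(w,p))
```

```text
1.7833 [ 0.39827705 -0.22725196  0.23930033] [-7.62834065e-01  3.04695588e-01  1.83491080e+00 -3.18152498e-04
  1.00211150e+00  5.36195998e-01]
[ 0.46252088 -0.20889651  0.37475575] [[ 2.67229952e-01 -9.29268604e-01 -2.55045121e-01]
 [-9.63632782e-01 -2.57667686e-01 -7.08464910e-02]
 [ 1.18533656e-04  2.64702144e-01 -9.64330214e-01]]
[344.9956788   98.36116019]
[350.53889386  92.78488149]
```

View pics/w1.png

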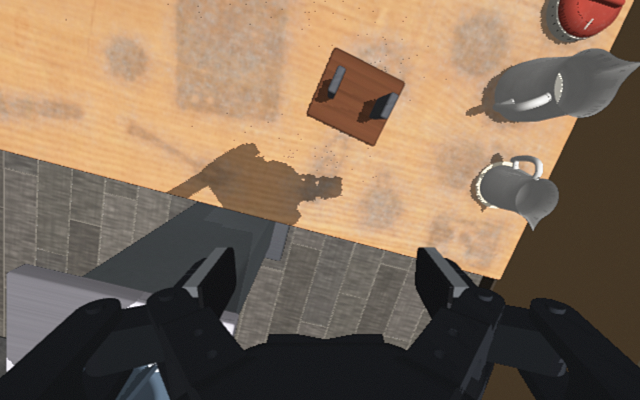

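The wrist view shows the stand's foot with corners at about (337,47), (405,83), (374,146) and (307,114). The two cheeks are inside it, and the area around it is clear.

Run:
```python
from h import *
w=snap('wrist');im=w['pixels'].astype(int)
hsv=cv2.cvtColor(w['pixels'],cv2.COLOR_RGB2HSV)
sub=hsv[20:170,280:430]
print(hsv[100,340],hsv[60,345],hsv[100,290],hsv[70,335],hsv[110,385])
m=np.zeros((400,640),np.uint8);m[20:170,280:430]=((sub[...,2]<135))*255
m=cv2.morphologyEx(m,cv2.MORPH_OPEN,np.ones((5,5)))
c=max(cv2.findContours(m,0,2)[0],key=cv2.contourArea)
b=cv2.approxPolyDP(c,8,True)[:,0];b2=cv2.boxPoints(cv2.minAreaRect(c));print(b.tolist(),b2)
for q in(b,b2):
    P=np.array([ray(w,u,v,.01)[:2] for u,v in q]);print(P.round(4).tolist(),P.mean(0));
    for i in range(len(P)):
        d=P[(i+1)%len(P)]-P[i];print(np.hypot(*d),np.degrees(np.arctan2(d[1],d[0])))
```

```text
[ 10 147 128] [ 10 145 127] [ 16 108 229] [113  24  84] [116  18 113]
[[333, 48], [307, 115], [372, 144], [345, 122], [377, 132], [402, 81]] [[301.2489  112.69685]
 [332.8507   45.98191]
 [404.93896  80.12897]
 [373.33716 146.8439 ]]
[[0.5367, -0.1986], [0.4605, -0.1888], [0.4489, -0.2718], [0.4647, -0.2336], [0.4638, -0.2732], [0.5248, -0.283]] [ 0.48324107 -0.24148249]
0.07685698642355641 172.65741132350075
0.08378831443997888 -97.94972825087905
0.0413113367287343 67.55001469111782
0.03961588064970433 -91.32282856189819
0.0618140459971859 -9.149176058756122
0.08525253844660337 81.95843597318976
[[0.4612, -0.1817], [0.5386, -0.1979], [0.5266, -0.2859], [0.4462, -0.2743]] [ 0.49314192 -0.23495326]
0.07908460067099125 -11.812394065496777
0.08884156722319554 -97.80929355123624
0.0812383645418411 171.80010592270196
0.09383798080380899 80.75885206907996
```

>>> send_rows --commands "85 0 0 0 -1;85 0 0 0 -1;85 0 0 0 -1;85 0 0 0 -1;85 0 0 0 -1;85 0 0 0 -1;85 0 0 0 -1;85 0 0 0 -1;85 0 0 0 -1;85 0 0 0 -1;85 0 0 0 -1;85 0 0 0 -1;85 0 0 0 -1;85 0 0 0 -1;85 0 0 0 -1;85 0 0 0 -1;85 0 0 0 -1;85 0 0 0 -1;85 0 0 0 -1;85 0 0 0 -1"

```text
t: 3.55
tcp_pos: [0.3974, -0.2297, 0.2393]
tool_rot: [0.673, 0.74, -0.0, 0.0]
force: [0.1, -0.4, 0.2]
finger_gap: 0.992
gripper_force: 0.0
```

>>> send_rows --commands "85 1 .39 0 0;85 1 .39 0 0;85 1 .39 0 0;85 1 .39 0 0;85 1 .39 0 0;85 1 .39 0 0;85 1 .39 0 0;85 1 .39 0 0;85 1 .39 0 0;85 1 .39 0 0;85 1 .39 0 0;85 1 .39 0 0;85 1 .39 0 0;85 1 .39 0 0;85 1 .39 0 0;85 1 .39 0 0;85 1 .39 0 0;85 1 .39 0 0;85 1 .39 0 0;85 1 .39 0 0"

```text
t: 5.22
tcp_pos: [0.5165, 0.1842, 0.2392]
tool_rot: [0.674, 0.739, -0.0, 0.0]
force: [-0.6, -0.3, -0.3]
finger_gap: 0.995
gripper_force: 0.0
```

>>> send_rows --commands "85 0 0 0 -1;85 0 0 0 -1;85 0 0 0 -1;85 0 0 0 -1;85 0 0 0 -1;85 0 0 0 -1;85 0 0 0 -1;85 0 0 0 -1;85 0 0 0 -1;85 0 0 0 -1;85 0 0 0 -1;85 0 0 0 -1;85 0 0 0 -1;85 0 0 0 -1;85 0 0 0 -1;85 0 .6 0 -1;85 0 .6 0 -1;85 0 .6 0 -1;85 0 .6 0 -.5;85 0 0 0 0"

```text
t: 6.88
tcp_pos: [0.5321, 0.2306, 0.2392]
tool_rot: [0.092, 0.996, 0.0, 0.0]
force: [0.2, -0.7, 0.4]
finger_gap: 0.994
gripper_force: 0.0
```

Run:
```python
from h import *
st=readout.sense();print(st['t'],st['tcp_pos'],st['q'],R.from_quat(st['tool_rot']).as_matrix()[:,0])
w=snap('wrist','w2.png');t=snap('top','t2.png')
hsv=cv2.cvtColor(w['pixels'],cv2.COLOR_RGB2HSV)
m=(((hsv[...,0]<8)|(hsv[...,0]>172))&(hsv[...,1]>150)&(hsv[...,2]>90)).astype(np.uint8)
n,l,s,c=cv2.connectedComponentsWithStats(m)
for i in range(1,n):
    if s[i,4]>40:print('red',s[i],c[i],ray(w,*c[i],.112))
m=((hsv[...,0]>22)&(hsv[...,0]<34)&(hsv[...,1]>130)&(hsv[...,2]>90)).astype(np.uint8)
n,l,s,c=cv2.connectedComponentsWithStats(m)
for i in range(1,n):
    if s[i,4]>100:print('brass',s[i],c[i],ray(w,*c[i],.0975))
```

```text
6.8833 [0.53207265 0.23062899 0.23922539] [ 2.16090449e-01  4.66198611e-01  1.54935897e+00  6.99458409e-04
  1.12484520e+00 -1.16989491e+00] [-9.82915155e-01  1.84057264e-01 -8.49036520e-04]
red [329  96  23  22 395] [340.         106.60506329] [0.459159   0.25737191 0.112     ]
red [635 250   5  24  89] [637.40449438 261.61797753] [0.65070275 0.51159006 0.112     ]
```

View pics/w2.png

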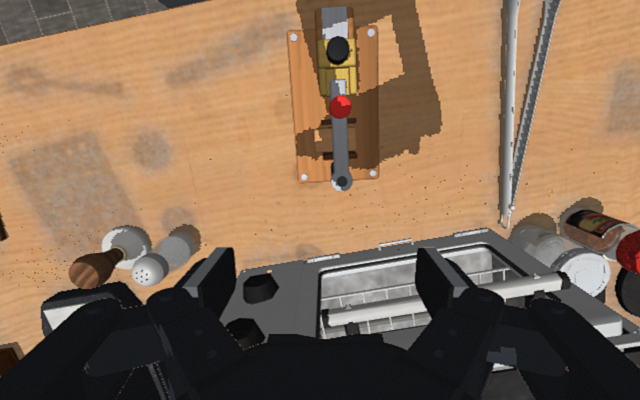

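The wrist view shows the black knob at (338,49), the red knob at (340,107), the hinge at (341,181), and screws at (294,37), (372,33), (304,176) and (373,173).

Run:
```python
from h import *
w=snap('wrist')
S=np.array([ray(w,u,v,.01)[:2] for u,v in((294,37),(372,33),(304,176),(373,173))]);print(S.round(4),S.mean(0))
print('yaw',[np.degrees(np.arctan2(*(S[b]-S[a])[::-1])) for a,b in((0,2),(1,3))],'lat',[np.degrees(np.arctan2(*(S[a]-S[b])[::-1])) for a,b in((1,0),(3,2))])
print('hinge',ray(w,341.5,181,.098),'black',ray(w,338,48,.123),'red top',ray(w,340,106,.12),'tip',ray(w,339,83,.097))
g=cv2.cvtColor(w['pixels'],6)
bl=(g[30:70,315:360]<45).astype(np.uint8);n,l,s,c=cv2.connectedComponentsWithStats(bl);print(s,c+[315,30])
```

```text
[[0.3739 0.2247]
 [0.3859 0.3089]
 [0.5264 0.204 ]
 [0.5384 0.2875]] [0.45616054 0.25629311]
yaw [np.float64(-7.724422451634767), np.float64(-7.981022237870582)] lat [np.float64(81.87522270906516), np.float64(81.7862268215)]
hinge [0.52297196 0.2466719  0.098     ] black [0.41615651 0.26140235 0.123     ] red top [0.45773428 0.2557429  0.12      ] tip [0.43818322 0.25939585 0.097     ]
[[   0    0   45   40 1392]
 [  13    8   23   28  408]] [[336.24712644  49.10991379]
 [339.56862745  50.83088235]]
```

The caddy measurements agree: yaw is -8°, hinge (0.5225,0.247), red knob (0.458,0.256), black knob (0.4165,0.2615). Next I'll go above the black knob, descend and grip it.

>>> send_rows --commands "50 0 0 0 -.65;50 1 .12 0 0;50 1 .12 0 0;50 1 .12 0 0;50 1 .12 0 0;50 1 .12 0 0;50 .93 .12 0 0;50 0 0 .8 0;50 0 0 .8 0;50 0 0 .8 0;50 0 0 .8 0;50 0 0 .8 0;50 0 0 .8 0;50 0 0 .8 0;50 0 0 .75 0;50 0 0 0 0" --grip_force 25

```text
t: 8.37
tcp_pos: [0.4138, 0.2594, 0.1102]
tool_rot: [0.071, 0.998, -0.001, -0.002]
force: [-0.5, -0.1, 1.0]
finger_gap: 0.587
gripper_force: 0.0
```

>>> send_rows --commands "10 0 0 0 0;10 0 0 0 0;10 0 0 0 0;10 0 0 0 0;10 0 0 0 0;10 0 0 0 0"

```text
t: 8.87
tcp_pos: [0.4166, 0.2617, 0.1134]
tool_rot: [0.07, 0.998, 0.001, 0.002]
force: [1.5, 5.2, 3.4]
finger_gap: 0.198
gripper_force: 25.1
```

>>> send_rows --commands "10 .3 0 0 0;10 .3 0 0 0;10 .3 0 0 0;10 .3 0 0 0;10 .2 0 0 0;10 .1 0 0 0;10 .05 0 0 0;10 0 0 0 0;10 0 0 0 0"

```text
t: 9.62
tcp_pos: [0.3867, 0.2657, 0.1133]
tool_rot: [0.07, 0.998, 0.001, 0.003]
force: [4.0, 2.7, 6.1]
finger_gap: 0.197
gripper_force: 25.3
```

>>> send_rows --commands "10 .1 0 0 0;10 .1 0 0 0;10 0 0 0 0;10 0 0 0 0"

```text
t: 9.95
tcp_pos: [0.3865, 0.2659, 0.1133]
tool_rot: [0.069, 0.998, 0.001, 0.006]
force: [10.7, -2.2, -0.6]
finger_gap: 0.193
gripper_force: 24.8
```

>>> send_rows --commands "45 -.1 0 0 0;45 0 0 0 0;45 0 0 0 0;45 0 0 0 0;45 0 0 -.8 0;45 0 0 -.8 0;45 0 0 -.8 0;45 0 0 0 0;45 0 0 0 0"

```text
t: 10.7
tcp_pos: [0.3822, 0.2653, 0.1605]
tool_rot: [0.07, 0.998, 0.0, 0.0]
force: [-0.6, -0.2, -0.0]
finger_gap: 0.527
gripper_force: 0.0
```

>>> send_rows --commands "45 -.96 0 0 0;45 -.96 0 0 0;45 -.96 0 0 0;45 -.95 .07 0 0;45 0 0 0 0;45 0 0 .8 0;45 0 0 .8 0;45 0 0 .8 0;24 0 0 0 0;24 0 0 0 0;24 0 0 0 0;24 0 0 0 0;24 0 0 0 0"

```text
t: 11.78
tcp_pos: [0.4591, 0.2563, 0.1131]
tool_rot: [0.07, 0.998, 0.0, 0.001]
force: [0.1, -0.7, 0.0]
finger_gap: 0.283
gripper_force: 0.0
```

Run:
```python
from h import *
H=np.array([.5225,.247]);X=R.from_euler('z',-8,degrees=True).as_matrix()[:2,:2]
# arc, tool spins 4deg clockwise per row; shift along the tool axes before this row's spin
c=np.radians(4);r=.065
print('dx,dy per 4deg row (start-of-row axes): dx',-r*(1-np.cos(c))/.02,'dy',r*np.sin(c)/.02)
st=readout.sense();print(st['tcp_pos'],st['q'])
```

```text
dx,dy per 4deg row (start-of-row axes): dx -0.007916836655571358 dy 0.22670853966840726
[0.45913039 0.25627487 0.11312666] [ 2.96388072e-01  5.86625870e-01  1.79253395e+00  1.77763055e-05
  7.60898911e-01 -1.13496477e+00]
```

Run:
```python
from h import *
t=snap('top')
print([ray(t,u,v,0).round(3) for u,v in((291,133),(193,88),(240,113))])
```

```text
[array([0.665, 0.127, 0.   ]), array([0.664, 0.514, 0.   ]), array([0.653, 0.317, 0.   ])]
```

>>> send_rows --commands "24 -.01 .23 0 1;24 -.01 .23 0 1;24 -.01 .23 0 1;24 -.01 .23 0 1;24 -.01 .23 0 1;24 -.01 .23 0 1;24 -.01 .23 0 1;24 -.01 .23 0 1;24 -.01 .23 0 1;24 -.01 .23 0 1;24 -.01 .23 0 1;24 -.01 .23 0 1"

```text
t: 12.83
tcp_pos: [0.4866, 0.3014, 0.1127]
tool_rot: [0.471, 0.882, -0.001, -0.001]
force: [-2.5, -0.4, 1.2]
finger_gap: 0.282
gripper_force: 0.8
```

>>> send_rows --commands "24 -.01 .23 0 1;24 -.01 .23 0 1;24 -.01 .23 0 1;24 -.01 .23 0 1;24 -.01 .23 0 1;24 -.01 .23 0 1;24 -.01 .23 0 1;24 -.01 .23 0 1;24 -.01 .23 0 1;24 -.01 .23 0 1;24 -.01 .23 0 1;24 -.01 .23 0 1;24 -.01 .23 0 1;24 -.01 .23 0 1;24 0 0 0 0"

```text
t: 14.08
tcp_pos: [0.55, 0.3073, 0.1128]
tool_rot: [0.829, 0.559, 0.001, 0.0]
force: [0.9, 0.7, 0.6]
finger_gap: 0.282
gripper_force: 0.0
```

>>> send_rows --commands "45 0 0 0 0;45 0 0 0 0;45 0 0 0 0;60 0 0 -1 0;85 0 0 -1 0;85 0 0 -1 0;85 0 0 -1 0;85 0 0 -1 -1;85 0 0 -1 -1;85 0 0 0 -1;85 0 0 0 -1;85 0 0 0 -1;85 0 0 0 -1;85 0 0 0 -1;85 0 0 0 -1;85 0 0 0 -1;85 0 0 0 -1;85 0 0 0 -1;85 0 0 0 -1;85 0 0 0 -1"

```text
t: 15.75
tcp_pos: [0.5489, 0.3072, 0.2324]
tool_rot: [0.498, 0.867, -0.0, -0.0]
force: [0.7, -0.2, 0.7]
finger_gap: 0.996
gripper_force: 0.0
```

>>> send_rows --commands "85 0 0 0 -1;85 0 0 0 -1;85 0 0 0 -1;85 0 0 0 -1;85 0 0 0 -1;85 0 0 0 -1;85 0 0 0 -1;85 0 0 0 -1;85 0 0 0 -1;85 0 0 0 -1;85 0 0 0 -1;85 0 -1 0 0;85 0 -1 0 0;85 0 -1 0 0;85 0 0 0 0;85 0 0 0 0"

```text
t: 17.08
tcp_pos: [0.5325, 0.2491, 0.2325]
tool_rot: [0.14, 0.99, 0.0, -0.0]
force: [0.2, 0.2, -0.1]
finger_gap: 0.989
gripper_force: 0.0
```

Run:
```python
from h import *
st=readout.sense();print(st['t'],st['tcp_pos'],R.from_quat(st['tool_rot']).as_matrix()[:,0])
w=snap('wrist','w3.png')
print(proj(w,(.4859,.2521,.082)))
```

```text
17.0833 [0.53254294 0.24906637 0.23253966] [-9.60979587e-01  2.76619284e-01  7.36356474e-05]
[314.03397615 142.5715843 ]
```

View pics/w3.png

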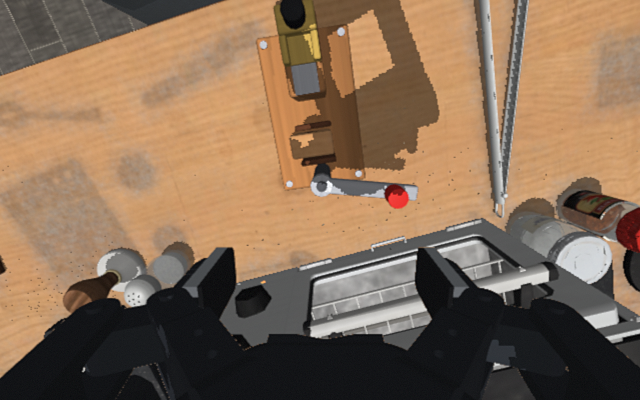

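The view shows the bar swung well open with the red knob at (397,197), the keeper drawn, and the block in the pocket at about (315,142), as predicted.

>>> send_rows --commands "60 0 0 0 -1;60 0 0 0 -1;60 .78 -.06 0 0;60 .78 -.06 0 0;60 .77 -.06 0 0;60 0 0 1 0;60 0 0 1 0;60 0 0 1 0;60 0 0 1 0;60 0 0 1 0;60 0 0 1 0;60 0 0 1 0;60 0 0 1 0;60 0 0 .5 0;60 0 0 .4 0;60 0 0 0 0" --grip_force 35

```text
t: 18.47
tcp_pos: [0.4857, 0.2529, 0.053]
tool_rot: [0.069, 0.998, -0.0, -0.001]
force: [0.2, -0.6, -0.2]
finger_gap: 0.706
gripper_force: 0.0
```

>>> send_rows --commands "30 0 0 0 0;30 0 0 0 0;30 0 0 0 0;30 0 0 0 0;30 0 0 0 0;30 0 0 0 0"

```text
t: 18.97
tcp_pos: [0.4867, 0.2527, 0.0552]
tool_rot: [0.07, 0.998, 0.0, 0.001]
force: [-1.6, 0.1, 4.6]
finger_gap: 0.465
gripper_force: 36.2
```

>>> send_rows --commands "30 0 0 -.5 0;30 0 0 -.8 0;30 0 0 -1 0;30 0 0 -1 0;30 0 0 -1 0;30 0 0 -.7 0;30 .07 -.98 0 0;30 .07 -.98 0 0;30 .07 -.98 0 0;30 .07 -.98 0 0;30 .07 -.98 0 0;30 .07 -.98 0 0;30 .07 -.98 0 0;30 .07 -.98 0 0;30 .07 -.98 0 0;30 .07 -.98 0 0;30 .07 -.98 0 0;30 0 0 0 0;30 0 0 0 0"

```text
t: 20.55
tcp_pos: [0.4407, 0.0406, 0.1548]
tool_rot: [0.071, 0.997, 0.0, 0.0]
force: [0.2, 0.1, -1.7]
finger_gap: 0.462
gripper_force: 35.8
```

Run:
```python
from h import *
st=readout.sense();print(st['t'],st['tcp_pos'],st['q'],st['finger_gap'])
s=snap('side');cv2.imwrite('pics/s3.png',cv2.cvtColor(s['pixels'][150:390,240:440],4).repeat(2,0).repeat(2,1))
print(2*(proj(s,st['tcp_pos'])-[240,150]))
```

```text
20.55 [0.44074849 0.04055423 0.15475922] [-1.61898879e-01  4.31364843e-01  1.96296036e+00  3.53167233e-04
  7.46981155e-01 -1.59081210e+00] 0.46204369073021917
[217.64953694 147.54761235]
```

View pics/s3.png

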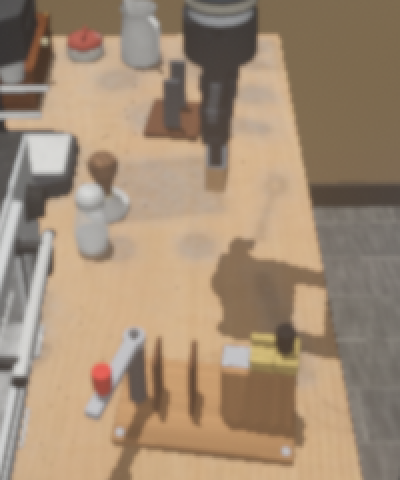

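The side view shows the block held upright in the gripper at about (217,180). The caddy pocket is empty, the keeper is drawn and the bar is open. Next I lower the block to the worktop.

>>> send_rows --commands "30 0 0 1 0;30 0 0 1 0;30 0 0 1 0;30 0 0 1 0;30 0 0 .7 0;30 0 0 .4 0;30 0 0 .1 0;30 0 0 .1 0;30 0 0 .1 0;30 0 0 0 0;30 0 0 0 0"

```text
t: 21.52
tcp_pos: [0.4413, 0.0412, 0.0469]
tool_rot: [0.07, 0.998, -0.0, 0.001]
force: [0.1, -1.2, -0.2]
finger_gap: 0.461
gripper_force: 35.8
```

>>> send_rows --commands "30 0 0 .05 0;30 0 0 .05 0;30 0 0 0 0;30 0 0 0 0"

```text
t: 21.85
tcp_pos: [0.4412, 0.0411, 0.0451]
tool_rot: [0.07, 0.998, -0.0, 0.001]
force: [-0.9, 1.0, 5.4]
finger_gap: 0.466
gripper_force: 36.5
```

>>> send_rows --commands "48 0 0 0 0;60 0 0 0 0;70 0 0 0 0;70 0 0 0 0;70 0 0 -.6 0;70 0 0 -1 0;70 0 0 -1 0;70 0 0 -1 0;70 0 0 -1 0;70 0 0 -1 0;70 0 0 0 -1;70 0 0 0 -1;70 0 0 0 -1;70 0 0 0 -1;70 0 0 0 -1;70 0 0 0 -1;70 0 0 0 -1;70 0 0 0 -1;70 0 0 0 -1;70 0 0 0 -1"

```text
t: 23.52
tcp_pos: [0.4405, 0.0412, 0.1561]
tool_rot: [-0.277, 0.961, 0.0, -0.0]
force: [0.6, 1.0, -0.3]
finger_gap: 0.822
gripper_force: 0.0
```

Wrong way: yaw 82° needs positive spin. I'll reverse it.

>>> send_rows --commands "70 0 0 0 1;70 0 0 0 1;70 0 0 0 1;70 0 0 0 1;70 0 0 0 1;70 0 0 0 1;70 0 0 0 1;70 0 0 0 1;70 0 0 0 1;70 0 0 0 1;70 0 0 0 1;70 0 0 0 1;70 0 0 0 1;70 0 0 0 1;70 0 0 0 1;70 0 0 0 1;70 0 0 0 1;70 0 0 0 1;70 0 0 0 1;70 0 0 0 1"

```text
t: 25.18
tcp_pos: [0.4405, 0.0412, 0.1561]
tool_rot: [0.408, 0.913, -0.0, -0.0]
force: [-0.3, -0.0, -0.2]
finger_gap: 0.82
gripper_force: 0.0
```

>>> send_rows --commands "70 0 0 0 1;70 0 0 0 1;70 0 0 0 1;70 0 0 0 1;70 0 0 0 1;70 0 0 0 1;70 0 0 0 1;70 0 0 0 1;70 0 0 0 1;70 0 0 0 1;70 0 0 0 1;70 0 0 0 1;70 0 0 0 .5;70 0 0 0 0;70 0 0 0 0"

```text
t: 26.43
tcp_pos: [0.4406, 0.0412, 0.1562]
tool_rot: [0.754, 0.656, -0.0, -0.0]
force: [-0.1, 0.2, -0.8]
finger_gap: 0.819
gripper_force: 0.0
```

Run:
```python
from h import *
st=readout.sense();print(st['t'],st['tcp_pos'],R.from_quat(st['tool_rot']).as_matrix()[:,0])
w=snap('wrist','w4.png');s=snap('side')
print(proj(w,(.441,.041,.072)))
cv2.imwrite('pics/s4.png',np.hstack([cv2.cvtColor(w['pixels'],4),cv2.cvtColor(s['pixels'][:,260:420],4)]))
```

```text
26.4333 [0.44062796 0.04117365 0.15618806] [1.38172539e-01 9.90408173e-01 2.53814942e-05]
[326.00413782 210.26784905]
```

View pics/s4.png

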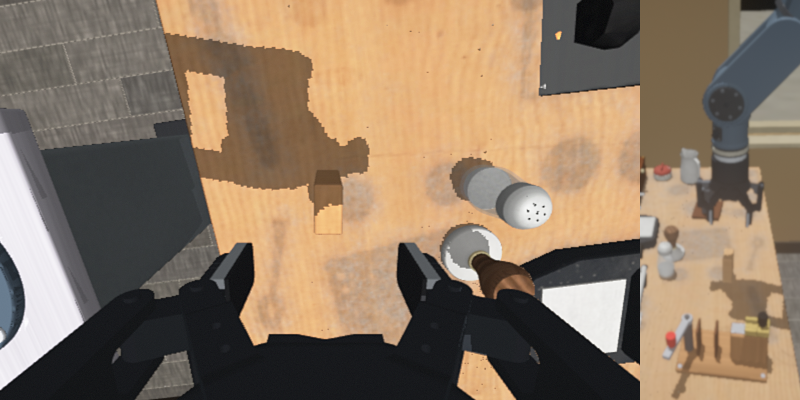

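The block stands upright with its top centred near (327,210), as predicted. The tamper and shaker are clear. Now I take it by its broad faces.

>>> send_rows --commands "60 0 0 1 0;60 0 0 1 0;60 0 0 1 0;60 0 0 1 0;60 0 0 1 0;60 0 0 1 0;60 0 0 0 0;10 0 0 0 0;10 0 0 0 0;10 0 0 0 0;10 0 0 0 0;10 0 0 0 0;10 0 0 0 0;10 0 0 0 0"

```text
t: 27.7
tcp_pos: [0.4415, 0.0411, 0.0373]
tool_rot: [0.755, 0.656, 0.001, 0.001]
force: [-0.7, 0.2, 7.1]
finger_gap: 0.249
gripper_force: 41.2
```

>>> send_rows --commands "10 0 0 -.5 0;10 0 0 -1 0;10 0 0 -1 0;10 0 0 -1 0;10 0 0 -1 0;10 0 0 -1 0;10 0 0 -1 0;10 0 0 -.2 0"

```text
t: 28.37
tcp_pos: [0.4422, 0.041, 0.173]
tool_rot: [0.755, 0.656, 0.002, 0.002]
force: [-0.0, -0.3, 0.0]
finger_gap: 0.253
gripper_force: 40.2
```

>>> send_rows --commands "10 -.95 .23 0 0;10 -.95 .23 0 0;10 -.95 .23 0 0;10 -.95 .23 0 0;10 -.95 .23 0 0;10 -.95 .23 0 0;10 -.95 .23 0 0;10 -.95 .23 0 0;10 -.95 .23 0 0;10 -.95 .23 0 0;10 -.95 .23 0 0;10 -.95 .23 0 0;10 -.95 .23 0 0;10 -.95 .23 0 0;10 -.95 .23 0 0;10 -.95 .23 0 0;10 -.95 .23 0 0;10 -.95 .23 0 0;10 0 0 0 0;10 0 0 0 0"

```text
t: 30.03
tcp_pos: [0.4747, -0.3095, 0.1692]
tool_rot: [0.755, 0.655, 0.0, -0.001]
force: [-0.0, 0.5, -1.0]
finger_gap: 0.254
gripper_force: 40.2
```

Run:
```python
from h import *
st=readout.sense();print(st['t'],st['tcp_pos'],R.from_quat(st['tool_rot']).as_matrix()[:,0],st['finger_gap'])
w=snap('wrist')
p=proj(w,(.492,-.235,.05));print(p)
u,v=int(p[0])-75,max(0,int(p[1])-75);print(u,v)
cv2.imwrite('pics/w5.png',cv2.resize(cv2.cvtColor(w['pixels'][v:v+150,u:u+150],4),None,fx=4,fy=4,interpolation=2))
```

```text
30.0333 [ 0.47467249 -0.30945041  0.16922855] [0.14087082 0.99002735 0.00111906] 0.25356105096052
[333.83367387 107.24741566]
258 32
```

View pics/w5.png

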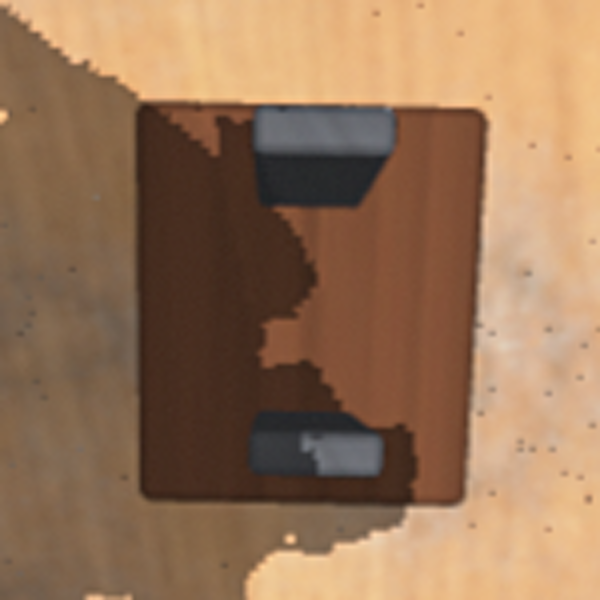

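The foot shows at crop corners (138,103), (485,110), (465,502) and (142,500). The inner cheek-top edges are at (257,152)-(390,155) and (252,432)-(383,434).

Run:
```python
from h import *
w=snap('wrist')
f=lambda L,z:np.array([ray(w,258+u/4,32+v/4,z)[:2] for u,v in L])
F=f([(138,103),(485,110),(465,502),(142,500)],.01)
C=f([(257,152),(390,155),(383,434),(252,432)],.088)
O=f([(255,107),(395,110),(380,475),(250,473)],.088)
a=lambda d:np.degrees(np.arctan2(d[1],d[0]))
for n,P in(('foot',F),('cheek in',C),('cheek out',O)):
    print(n,P.mean(0).round(4),'len',[round(np.hypot(*(P[(i+1)%4]-P[i])),4) for i in range(4)],'yaw',a(P[1]-P[0]).round(1),a(P[2]-P[3]).round(1),'lat',a(P[0]-P[3]).round(1),a(P[1]-P[2]).round(1))
```

```text
foot [ 0.4933 -0.2349] len [np.float64(0.0778), np.float64(0.0877), np.float64(0.0786), np.float64(0.0887)] yaw -9.2 -8.4 lat 80.9 81.4
cheek in [ 0.4934 -0.2348] len [np.float64(0.0222), np.float64(0.0456), np.float64(0.0231), np.float64(0.0458)] yaw -9.4 -9.0 lat 80.6 81.8
cheek out [ 0.4933 -0.2349] len [np.float64(0.0231), np.float64(0.0597), np.float64(0.0231), np.float64(0.0598)] yaw -9.3 -9.0 lat 80.9 80.9
```

>>> send_rows --commands "10 0 0 0 .25;10 .96 .09 0 0;10 .96 .09 0 0;10 .96 .08 0 0;10 .95 .08 0 0;10 0 0 .8 0;10 0 0 .8 0;10 0 0 0 0;10 0 0 0 0"

```text
t: 30.88
tcp_pos: [0.4933, -0.2331, 0.1378]
tool_rot: [0.76, 0.65, -0.0, -0.001]
force: [-0.7, -0.5, -0.8]
finger_gap: 0.25
gripper_force: 40.2
```

Run:
```python
from h import *
st=readout.sense();print(st['t'],st['tcp_pos'],R.from_quat(st['tool_rot']).as_matrix()[:,0],st['finger_gap'])
s=snap('side')
p=proj(s,(.4934,-.2349,.09));u,v=int(p[0])-40,int(p[1])-40
cv2.imwrite('pics/s5.png',cv2.resize(cv2.cvtColor(s['pixels'][v:v+80,u:u+80],4),None,fx=6,fy=6,interpolation=2))
```

```text
30.8833 [ 0.49329859 -0.23313358  0.1378106 ] [0.15576919 0.98779269 0.00125104] 0.2503291982564338
```

>>> send_rows --commands "10 -.08 0 0 0;10 0 0 .4 0;10 0 0 .3 0;10 0 0 .3 0;10 0 0 .3 0;10 0 0 .3 0;10 0 0 0 0"

```text
t: 31.52
tcp_pos: [0.4928, -0.2355, 0.1048]
tool_rot: [0.76, 0.649, -0.0, -0.001]
force: [-0.0, -0.5, -1.2]
finger_gap: 0.252
gripper_force: 40.2
```

>>> send_rows --commands "10 0 0 .5 0;10 0 0 .5 0;10 0 0 .5 0;10 0 0 .5 0;10 0 0 .3 0;10 0 0 .2 0;10 0 0 0 0;10 0 0 .05 0;10 0 0 .05 0;10 0 0 0 0;10 0 0 0 0"

```text
t: 32.43
tcp_pos: [0.4939, -0.2362, 0.0547]
tool_rot: [0.76, 0.649, 0.0, 0.0]
force: [0.5, -0.5, -0.7]
finger_gap: 0.249
gripper_force: 40.2
```

>>> send_rows --commands "10 0 0 .1 0;10 0 0 .1 0;10 0 0 .05 0;10 0 0 .05 0;10 0 0 .05 0;10 0 0 0 0;10 0 0 0 0"

```text
t: 33.02
tcp_pos: [0.4937, -0.236, 0.0473]
tool_rot: [0.76, 0.649, 0.0, 0.0]
force: [-0.5, 0.6, 1.0]
finger_gap: 0.255
gripper_force: 40.3
```

>>> send_rows --commands "10 0 0 .05 0;10 0 0 .05 0;10 0 0 0 0;10 0 0 0 0"

```text
t: 33.35
tcp_pos: [0.4938, -0.2361, 0.0473]
tool_rot: [0.76, 0.65, 0.0, 0.0]
force: [-3.2, 1.8, 15.5]
finger_gap: 0.252
gripper_force: 42.2
```

>>> send_rows --commands "22 0 0 -.06 0;26 0 0 0 0;40 0 0 0 0;60 0 0 0 0;60 0 0 0 0;60 0 0 0 0;60 0 0 -.5 0;60 0 0 -1 0;60 0 0 -1 0;60 0 0 -1 0;60 0 0 -1 0;60 0 0 -1 0;60 0 0 -1 0;60 -1 0 -.5 0;60 -1 0 0 0;60 -1 0 0 0;60 -1 0 0 0;60 0 0 0 0;60 0 0 0 0"

```text
t: 34.93
tcp_pos: [0.4809, -0.3157, 0.187]
tool_rot: [0.761, 0.649, 0.0, 0.0]
force: [-0.1, 0.2, 0.9]
finger_gap: 0.703
gripper_force: 0.0
```

Run:
```python
from h import *
st=readout.sense();print(st['t'],st['tcp_pos'])
w=snap('wrist');s=snap('side')
p=proj(w,(.4934,-.2349,.05));u,v=int(p[0])-75,max(0,int(p[1])-75);print(u,v,4*(proj(w,(.4934,-.2349,.082))-[u,v]))
p=proj(s,(.4934,-.2349,.05));a,b=int(p[0])-28,int(p[1])-75
A=cv2.resize(cv2.cvtColor(w['pixels'][v:v+150,u:u+150],4),(600,600),interpolation=2)
B=cv2.resize(cv2.cvtColor(s['pixels'][b:b+150,a:a+50],4),(200,600),interpolation=2)
cv2.imwrite('pics/w6.png',np.hstack([A,B]))
```

```text
34.9333 [ 0.48090062 -0.31566398  0.18695591]
249 26 [302.8876418  290.40706241]
```

View pics/w6.png

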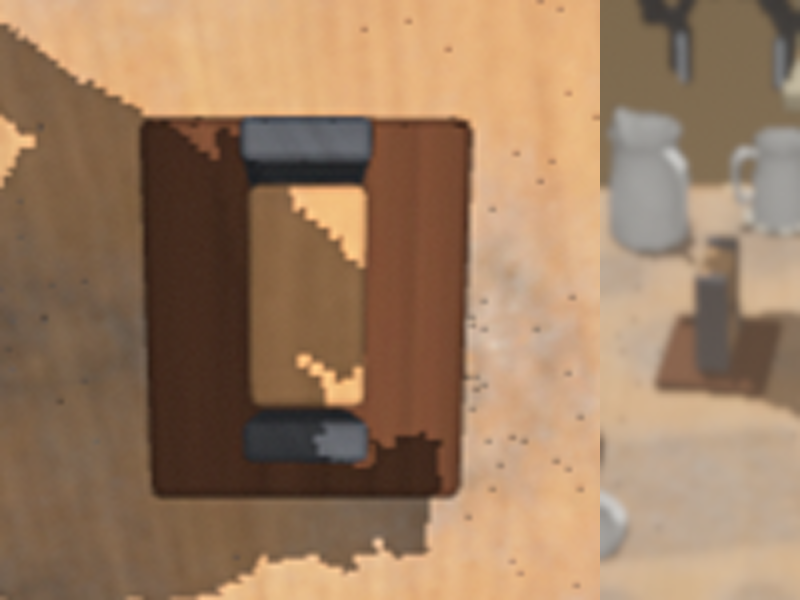

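The block spans (250,185) to (366,405) in the crop, between the cheeks at columns 245-370. It is square, centred and sits below the cheek tops. Handing in.

```bash
python3 -c "
from station import sign_off
print(sign_off())"
```

```text
the job is handed in; nothing more can be done
None
```

The job is handed in at about 35 s of robot time: the block stands upright, square and fully down between the stand's cheeks, broad face to the front. The keeper is drawn, the bar is open, and the arm came near none of the bystanders.

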